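# Clamp the resist boards with self-closing tongs

### The job

Squeeze the self-closing tongs open, take them off their rest, and lower them over the middle of the pair of boards standing in the rack, gently, until the tongs' barrel sits fully home on the boards' top edge; then let go, so that their lips close into the boards' grooves and clamp the two boards shut. Do not press the sprung bed of the rack down, and leave the other things where they are.

Things in the scene. Friction and masses are not known exactly. Their poses are not given: they have to be found in the camera images.
- tongs_grip (a point): Self-closing pale wood tongs, 123 mm tall, 90 g, upright on the rest: two levers 16 mm wide on a steel barrel. Point midway between the handles, 45 mm above the barrel axis, where they are 41 mm wide outside at rest (47 at the tops, 19 mm higher), 24 squeezed to the stop (then parallel). z up, y across (squeeze direction). It is on the -y lever: squeezed open it leans 0.2 rad and is 9 mm aside.
- tongs_pivot (a point): Centre of the tongs' level steel barrel, their pivot: 12 mm radius, 24 mm long. Its underside is what sits on the blade or on the boards. It stays midway between the squeezed handles. The jaws' lips are 8 mm high, 16 mm wide, centred 52 mm below it (lowest point 56 mm below): 10 mm apart at rest, 30 mm fully open.
- jaw (a joint): Opening of the tongs, rad. Squeezing the handles opens the jaws; released, they spring shut. 0 at the start (on the blade) and with the lips in the boards' grooves, 0.08 if they close on the boards' faces, 0.40 fully open (stop), -0.08 shut on nothing. The squeeze starts at 7 N, fully open takes 10 N; 20 to 25 N holds firmly against the stop, harmlessly.
- rest_top (a point): Middle of the top edge of the rest, 75 mm above the table: an upright dark wooden blade 10 mm thick, 60 mm long (along x), plain-faced, on a foot 90 x 75 x 20 mm. Fixed. y is across the blade. The tongs start on it within 10 mm of its middle.
- rack: Fixed wooden rack: two rails 150 x 28 x 40 mm (long way x) with a 30 mm slot; origin under its centre. In the slot stand two pale boards, each 110 mm long, 7 mm thick, 100 mm tall, face to face (14 mm together). Each has a groove along its outer face, 2 mm deep, 13 mm high, centred 40 mm below its top: the lips meet it when the barrel rests on the top edge.
- rack_mid (a point): Point fixed to the rack, 125 mm above the table, at the seam of the boards and the middle of their length; x along them, y across, z up. It does NOT tell how high the boards stand: that is not measured, differs each time, and must be felt; their top edge is anywhere from 113 to 137 mm above the table.
- board (a joint): The +y board is hinged at its foot and gapes from the other, towards +y: angle in rad, 0 shut, at most 0.06 (1 mm at the top edge per 0.01 rad). It swings easily.
- bed (a joint): How far the sprung bed under the boards has been pressed down, m. It stays at 0 until the boards are pressed down with some 9 N, then gives 1 mm per 2.5 N, and springs back.
- bowl: White ceramic bowl, 100 mm wide, 45 mm high. Bystander. Origin at the centre of its underside.
- jar: Dark blue jar, 54 mm wide, 75 mm high. Bystander. Origin at the centre of its underside.
- disc: Wooden disc, 60 mm wide, 18 mm high. Bystander. Origin at the centre of its underside.
- block: Dark wooden block 90 x 55 x 30 mm. Bystander. Origin at the centre of its underside.
Things that resemble listed ones, but are neither listed nor needed, are in the scene too. Of the things like the part that bears rest_top, leave any that is green, pink or turquoise; of the rest the smaller one is meant.

How it is judged:
On the way:
1. the tongs are squeezed open and lifted clear of the rest (value of joint jaw above 0.25 rad and distance between tongs_pivot and rest_top above 0.07 m), for 0.2 s.
At the end, for the whole second after the job is handed in: Tongs upright (0.12 rad) and square (0.15 rad) on the boards, within 20 mm of the middle of their length and 6 mm of the seam, barrel centre -4 to 30 mm above the rack point, lips in both grooves (jaw within 0.035 of 0), boards shut (below 0.01 rad), bed up (under 1 mm) (x of tongs_pivot in the frame of rack_mid between -0.02 and 0.02 m and y of tongs_pivot in the frame of rack_mid between -0.006 and 0.006 m and z of tongs_pivot in the frame of rack_mid between -0.004 and 0.03 m and value of joint jaw between -0.035 and 0.035 rad and value of joint board below 0.01 rad and angle between tongs_grip's own z axis and vertical below 0.12 rad and angle between the y axis of tongs_grip and the y axis of rack_mid, either way round below 0.15 rad and value of joint bed below 0.001 m); the robot touches nothing.
It fails at once if the sprung bed is pressed down more than 2 mm (some 14 N on the boards) (value of joint bed above 0.002 m).
It fails at once if the bowl is moved by more than 15 mm (distance of bowl from where it was at the start of the episode above 0.015 m).
It fails at once if the jar is moved by more than 15 mm (distance of jar from where it was at the start of the episode above 0.015 m).
It fails at once if the disc is moved by more than 15 mm (distance of disc from where it was at the start of the episode above 0.015 m).
It fails at once if the block is moved by more than 15 mm (distance of block from where it was at the start of the episode above 0.015 m).
It also fails if it takes over 45 s, if anything falls off the work surface, if the arm or the gripper's body presses on something with over 40 N, if the wrist force passes 120 N, or if a joint passes its speed limit or range.

### The arm

A 6-joint arm with a two-finger parallel gripper is mounted at the origin on the work surface. World frame = base frame: x ahead of the robot, y to its left, z up, the work surface at z = 0. Lengths are in m, angles in rad, forces in N, time in s.
With the tool pointing down it reaches from about 0.35 to 0.775 m from the base axis. Payload 7.3 kg.
Tool frame: the origin (TCP) lies between the finger pads; the fingertips stand 8 mm ahead of it and the grasp point (between the pads) lies 11 mm behind it (robot.nose_length is the distance from the TCP to the fingertips, in m); z points along the fingers, y is the line along which they close (so a half turn about z gives the same grasp; the last joint's range is limited). The gripper opens to 92 mm and grips with 3 to 60 N. Pads are 19 mm wide; open, the fingers measure 130 mm over their backs; the gripper's body (75 mm by 190 mm) begins 47 mm behind the grasp point.
Start: joints at [1.024, 0.342, 1.524, -0, 1.275, -0.146], TCP at [0.205, 0.483, 0.235] pointing down, gripper open.
Joint ranges: [-2.53, 2.53], [-0.77, 2.02], [0.04, 2.7], [-1, 4.14], [0.28, 2.66], [-3.11, 3.11]. Speed limits (rad/s): [2.57, 2.57, 3.14, 3.14, 3.14, 3.14].

### API

Orientations are given as [roll, pitch, yaw] about the fixed x, y, z axes, in that order (R = Rz(yaw) Ry(pitch) Rx(roll)).
In Python, from cell import robot gives the robot as it stands. The module is installed in compiled form; this text tells all that it offers.
- The arm moves only by the shell command python3 -m jog 'ROWS' [FORCE]. ROWS is JSON, a list that holds one entry, the list of rows, each a list of 5 numbers: the gripper's target within -1 to 1 (fully open at 1, half-way at 0, shut at -1), then the shift along the tool's x, y, z in m, then the turn about the tool's z in rad. A call has 1 to 5 rows; each row is the pose to reach, as a shift and turn from the pose commanded when the call began, along the tool's axes at that moment; what a row does not reach only later rows make up. A row lasts 1/12 s, in which the tool goes at most 41.7 mm and 7.16 degrees, less where a joint would pass 70% of its speed; a pose out of reach is approached as far as the arm can. A call with a gripper value outside its range is refused whole. The fingers move at their own pace and stop on an object; FORCE is the grip in N (left out, the last holds). Time passes only in rows, so rows that repeat a pose let the fingers close. It gives the time, the measured TCP pose, the force, the opening and the grip force at its end, in the units of the state.
- robot.observe(): the state, without advancing time (a new reading comes with each control period).
- robot.read_camera(name): name is "scene" or "top" or "wrist"; returns the picture (384x512x3 uint8, red, green, blue); there is no depth.
- robot.camera_model(name): a dict with "camera_matrix" (3x3 intrinsics, pixels), "position" and "attitude" of the camera in the world; the wrist camera has in their place "mount" (4x4, takes a point from camera to tool coordinates, whose origin is the TCP and whose axes are the flange's). Camera axes: x right, y down, z forward; pixel columns grow to the right and rows downward; lengths in m; the calibration is good to about 2 mm. A picture is of the moment at which its call begins: read the wrist's pose just before it. camera_model takes no time and is no camera call.
- robot.hand_in(): hands the job in; it is judged then, once.
The state is a dict: "time": time; "qpos": joint angles; "qvel": joint speeds; "joint_efforts": joint torques, N m; "tool_pos": TCP position; "tool_rot": TCP orientation; "contact_force": force on the tool from outside, world axes, zero at the start; "torque": the same for the moment, N m; "opening": finger opening in m; "grip_force": force on a finger pad.
Only numpy, scipy, OpenCV 4.12 (cv2) and the standard library are available. Lean on these libraries where they do the work, as an engineer would, in place of code of your own. Each camera call takes 0.05 s, during which the arm holds its last target. There are 200 camera calls.

## Working session

There is one attempt and no reset: what is moved stays moved. The work goes in short steps, Python scripts to look and compute and a shell command to move; the robot and the scene stay as the last step left them, time stands still between calls to the robot, and variables do not carry over. Pictures are saved under pics/ and viewed, at most 10 in all, crops included, and the job is handed in when it is done.

```bash
mkdir -p pics; cat > h.py <<'E'
import numpy as np,cv2
from cell import robot
from scipy.spatial.transform import Rotation as R
E
python3 - <<'E'
from h import *
for n in("scene","top"):
    m=robot.camera_model(n);print(n,m)
    cv2.imwrite(f"pics/{n}0.png",robot.read_camera(n)[...,::-1])
print(robot.camera_model("wrist"));print(robot.observe())
E
```

```text
scene {'camera_matrix': array([[408.15308198,   0.        , 258.45314984],
       [  0.        , 408.15308198, 187.95400287],
       [  0.        ,   0.        ,   1.        ]]), 'position': array([1.38692452, 0.45043099, 0.77992845]), 'attitude': array([-2.20271020e+00, -3.07678474e-05,  1.98090496e+00])}
top {'camera_matrix': array([[449.69932922,   0.        , 249.43565775],
       [  0.        , 449.69932922, 184.36602958],
       [  0.        ,   0.        ,   1.        ]]), 'position': array([0.36814298, 0.0654259 , 1.4475297 ]), 'attitude': array([-3.01667003,  0.00463877, -1.59025886])}
{'camera_matrix': array([[345.31473997,   0.        , 256.61508753],
       [  0.        , 345.31473997, 188.82831689],
       [  0.        ,   0.        ,   1.        ]]), 'mount': array([[-9.59290228e-05, -9.62114075e-01, -2.72647202e-01,
         7.39460678e-02],
       [ 9.99999764e-01, -2.77586640e-04,  6.27701337e-04,
        -1.01126338e-03],
       [-6.79603512e-04, -2.72647077e-01,  9.62113875e-01,
        -1.50104402e-01],
       [ 0.00000000e+00,  0.00000000e+00,  0.00000000e+00,
         1.00000000e+00]])}
{'time': 0.1, 'qpos': array([ 1.02398942e+00,  3.42642829e-01,  1.52492078e+00, -1.32168535e-05,
        1.27541546e+00, -1.45976722e-01]), 'qvel': array([-0.00079736, -0.00141211, -0.00211067,  0.00031709, -0.00156631,
       -0.00247129]), 'joint_efforts': array([ 1.55096455e-03, -4.32004952e+01, -2.44695264e+01,  7.18668918e-02,
        5.25933481e-02, -1.52451321e-05]), 'tool_pos': array([0.20462996, 0.48309028, 0.23412001]), 'tool_rot': array([-3.14021914e+00, -1.89162405e-04,  2.74076619e+00]), 'contact_force': array([ 0.17814504,  0.01348976, -0.47452919]), 'torque': array([ 0.01062378,  0.01890047, -0.04287124]), 'grip_force': 0.0, 'opening': 0.09162029689012993}
```

View pics/scene0.png

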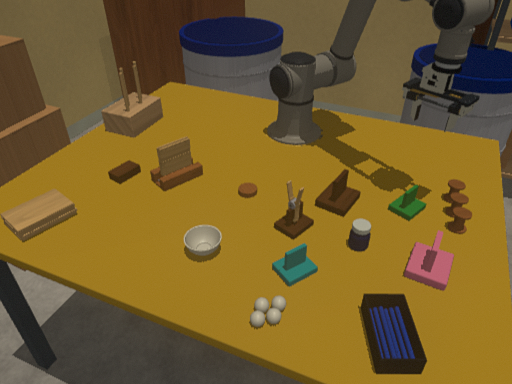

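View pics/top0.png

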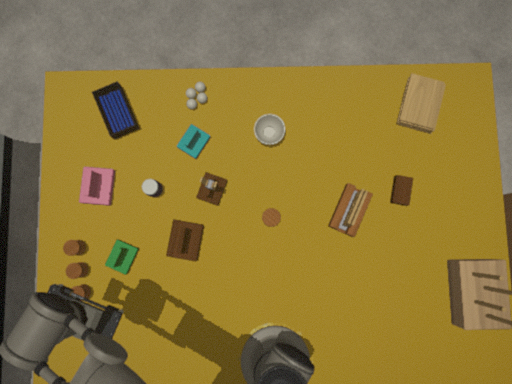

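The scene view shows the tongs on the small dark rest at (295,215) and the rack with boards at (176,163). In the top view they are at (211,187) and (351,210). I'll enlarge these areas.

```bash
python3 - <<'E'
from h import *
s=cv2.imread("pics/scene0.png");t=cv2.imread("pics/top0.png")
f=lambda im,x,y,w,h,k:cv2.resize(im[y:y+h,x:x+w],None,fx=k,fy=k,interpolation=cv2.INTER_CUBIC)
a=f(t,190,165,50,50,8);b=f(t,320,175,60,70,8)[:560,:400*1]
a=f(t,186,165,50,37,8);b=f(t,325,178,50,66,8)[:,:400]
c=f(s,265,170,50,75,8)[:600];d=f(s,145,130,64,70,6)
cv2.imwrite("pics/c1.png",np.hstack([cv2.copyMakeBorder(f(t,186,165,50,75,8),0,0,0,0,0),f(t,325,175,50,75,8)]))
cv2.imwrite("pics/c2.png",np.hstack([f(s,265,170,50,75,8),f(s,150,125,50,75,8)]))
E
```

```text
(no output)
```

View pics/c1.png

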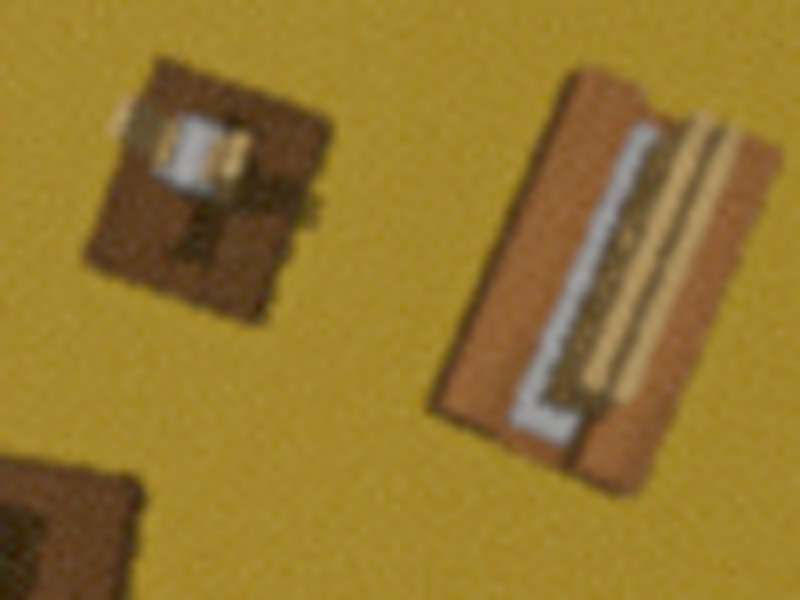

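View pics/c2.png

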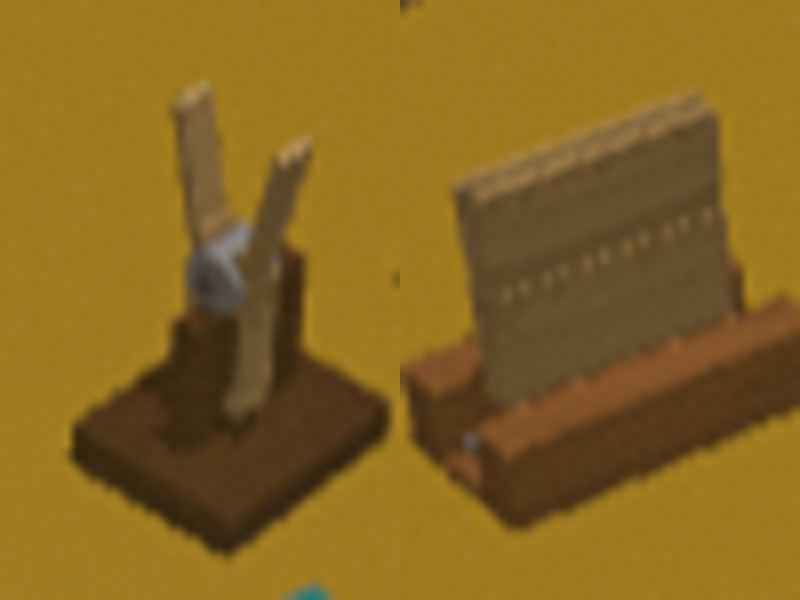

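The top crop shows the rest foot corners at (160,60), (335,120), (265,325) and (85,265), with the barrel at (200,153). The rail corners are at (585,65), (785,140), (640,495) and (435,410). The scene crop shows the handle tops at (192,92) and (293,148), and the barrel near (225,268). Next I'll turn these into positions.

```bash
cat >> h.py <<'E'
def ray(n,uv):
    m=robot.camera_model(n);A=R.from_euler('xyz',m['attitude']).as_matrix()
    return m['position'],A@np.linalg.inv(m['camera_matrix'])@np.r_[uv,1]
def atz(n,uv,z):
    p,d=ray(n,uv);return p+d*(z-p[2])/d[2]
def proj(n,P):
    m=robot.camera_model(n);A=R.from_euler('xyz',m['attitude']).as_matrix()
    q=m['camera_matrix']@(A.T@(np.asarray(P)-m['position']));return q[:2]/q[2]
def wmodel(o):
    m=robot.camera_model('wrist');T=np.eye(4);T[:3,:3]=R.from_euler('xyz',o['tool_rot']).as_matrix();T[:3,3]=o['tool_pos']
    return m['camera_matrix'],T@m['mount']
E
python3 - <<'E'
from h import *
np.set_printoptions(precision=4,suppress=True)
g=lambda c,ox,oy:np.array([ox+(c[0]+.5)/8-.5,oy+(c[1]+.5)/8-.5])
T=lambda c:g(c,186,165) if c[0]<400 else g((c[0]-400,c[1]),325,175)
S=lambda c:g(c,265,170) if c[0]<400 else g((c[0]-400,c[1]),150,125)
for cs,z in(([(160,60),(335,120),(265,325),(85,265)],.02),([(585,65),(785,140),(640,495),(435,410)],.04)):
    P=np.array([atz('top',T(c),z) for c in cs]);e=np.roll(P,-1,0)-P
    print('c',P.mean(0),np.linalg.norm(e,axis=1),np.degrees(np.arctan2(e[:,1],e[:,0])))
print('barrel',atz('top',T((200,153)),.095),atz('scene',S((222,268)),.087))
print('handle tops',atz('scene',S((192,92)),.151),atz('scene',S((293,148)),.151), atz('top',T((120,118)),.151),atz('top',T((240,155)),.151))
for z in(.113,.125,.137):
  print(z,[atz('scene',S(c),z)[:2] for c in((462,188),(700,97),(716,108))])
  print([atz('top',T(c),z)[:2] for c in((700,110),(735,125),(630,400),(590,390))])
E
```

```text
c [0.5363 0.1886 0.02  ] [0.0745 0.0867 0.0759 0.0875] [-110.1923  160.4979   70.4507  -20.3975]
c [ 0.4606 -0.2478  0.04  ] [0.0832 0.1514 0.0854 0.149 ] [-112.074   155.1437   66.2296  -25.7266]
barrel [0.5425 0.1862 0.095 ] [0.5461 0.1859 0.087 ]
handle tops [0.5384 0.1692 0.151 ] [0.555  0.2103 0.151 ] [0.5487 0.2102 0.151 ] [0.5343 0.1667 0.151 ]
0.113 [array([ 0.4824, -0.2949]), array([ 0.3807, -0.247 ]), array([ 0.3861, -0.2359])]
[array([ 0.5172, -0.2674]), array([ 0.5113, -0.2802]), array([ 0.41  , -0.2362]), array([ 0.414 , -0.2216])]
0.125 [array([ 0.4987, -0.2815]), array([ 0.3988, -0.2344]), array([ 0.4041, -0.2236])]
[array([ 0.5159, -0.2645]), array([ 0.51  , -0.2771]), array([ 0.4096, -0.2335]), array([ 0.4136, -0.219 ])]
0.137 [array([ 0.515, -0.268]), array([ 0.4169, -0.2219]), array([ 0.4221, -0.2112])]
[array([ 0.5145, -0.2615]), array([ 0.5088, -0.274 ]), array([ 0.4092, -0.2307]), array([ 0.4131, -0.2164])]
```

```bash
cat >> h.py <<'E'
def plan(p,yaw=None):
    o=robot.observe();M=R.from_euler('xyz',o['tool_rot']).as_matrix()
    t=0 if yaw is None else -((np.radians(yaw)-o['tool_rot'][2]+np.pi)%(2*np.pi)-np.pi)
    print('shift',np.round(M.T@(np.asarray(p)-o['tool_pos']),4),'turn',round(t,4))
def st():
    o=robot.observe();print({k:np.round(o[k],4) for k in('time','tool_pos','tool_rot','contact_force','torque','opening','grip_force')})
E
python3 -c "
from h import *
plan((.543,.187,.235),160)"
```

```text
shift [-0.4271 -0.1406 -0.0008] turn -0.0518
```

```bash
python3 -m jog '[[[1,-0.039,-0.013,0,-0.01],[1,-0.078,-0.026,0,-0.02],[1,-0.117,-0.039,0,-0.03],[1,-0.156,-0.052,0,-0.04],[1,-0.195,-0.064,0,-0.052]]]'
python3 -m jog '[[[1,-0.039,-0.013,0,0],[1,-0.078,-0.026,0,0],[1,-0.117,-0.039,0,0],[1,-0.156,-0.052,0,0],[1,-0.195,-0.064,0,0]]]'
python3 -c "
from h import *
plan((.543,.187,.235),160)"
```

```text
time: 0.52
tool_pos: [0.3602, 0.3468, 0.2345]
tool_rot: [-3.141, -0.0, 2.794]
contact_force: [0.8, 1.3, 0.3]
opening: 0.0917
grip_force: 0.0
time: 0.93
tool_pos: [0.5219, 0.2198, 0.2344]
tool_rot: [-3.141, -0.001, 2.792]
contact_force: [-0.4, 1.0, 1.0]
opening: 0.0921
grip_force: 0.0
shift [-0.0311 -0.0236 -0.0006] turn -0.0
```

```bash
python3 -m jog '[[[1,-0.02,-0.01,0,0],[1,-0.031,-0.0236,0,0],[1,-0.031,-0.0236,0,0]]]'
python3 - <<'E'
from h import *
st();o=robot.observe();im=robot.read_camera('wrist')[...,::-1].copy()
K,T=wmodel(o);np.savez('w1.npz',K=K,T=T)
cv2.imwrite('pics/w1r.png',im)
cv2.imwrite('pics/w1.png',cv2.resize(im,(800,600),interpolation=cv2.INTER_CUBIC))
E
```

```text
time: 1.18
tool_pos: [0.5432, 0.1856, 0.2337]
tool_rot: [-3.14, -0.001, 2.789]
contact_force: [0.7, 0.3, -0.6]
opening: 0.0918
grip_force: 0.0
{'time': np.float64(1.1833), 'tool_pos': array([0.5432, 0.1856, 0.2337]), 'tool_rot': array([-3.1399e+00, -6.0000e-04,  2.7891e+00]), 'contact_force': array([ 0.6974,  0.3153, -0.5881]), 'torque': array([ 0.0328,  0.0106, -0.0645]), 'opening': np.float64(0.0918), 'grip_force': np.float64(0.0)}
```

View pics/w1.png

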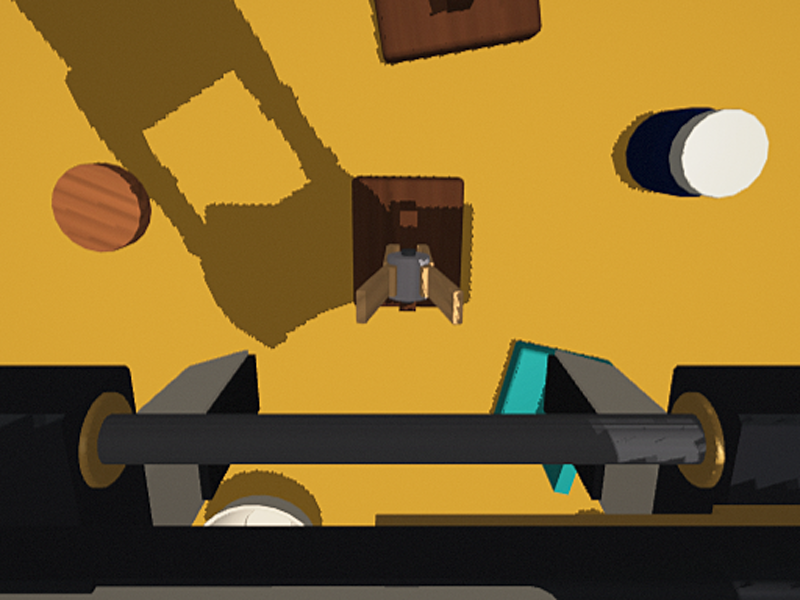

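The wrist view shows the tongs square to the tool. The handle tops are near (361,307) and (460,307), the barrel top is at (408,276), and the foot corners are at (352,177) and (464,177).

```bash
cat >> h.py <<'E'
def watz(f,uv,z):
    d=np.load(f);K,T=d['K'],d['T'];r=T[:3,:3]@np.linalg.inv(K)@np.r_[uv,1];return T[:3,3]+r*(z-T[2,3])/r[2]
E
python3 - <<'E'
from h import *
s=lambda u,v:np.array([(u+.5)*.64-.5,(v+.5)*.64-.5])
q=lambda u,v,z:watz('w1.npz',s(u,v),z)
a,b=q(361,307,.151),q(460,307,.151)
print(a,b,(a+b)/2,np.linalg.norm(a-b),np.degrees(np.arctan2(*(b-a)[1::-1])))
print(q(408,276,.098),q(352,177,.02),q(464,177,.02))
c=((a+b)/2)[:2];plan((*c,.121),160)
E
```

```text
[0.53420129 0.16856359 0.151     ] [0.54961786 0.210498   0.151     ] [0.54190957 0.1895308  0.151     ] 0.044678470305218446 69.81479157461472
[0.54037648 0.18951724 0.098     ] [0.48267696 0.17211542 0.02      ] [0.50819654 0.24148134 0.02      ]
shift [0.0009 0.002  0.1129] turn -0.0026
```

```bash
python3 -m jog '[[[1,0.001,0.002,0.03,0],[1,0.001,0.002,0.06,0],[1,0.001,0.002,0.09,0],[1,0.001,0.002,0.113,0],[1,0.001,0.002,0.113,0]]]' 22
python3 -m jog '[[[-1,0,0,0,0],[-1,0,0,0,0],[-1,0,0,0,0],[-1,0,0,0,0],[-1,0,0,0,0]]]' 22
python3 -m jog '[[[-1,0,0,0,0],[-1,0,0,0,0],[-1,0,0,0,0]]]' 22
```

```text
time: 1.65
tool_pos: [0.5378, 0.1916, 0.117]
tool_rot: [-3.137, -0.008, 2.794]
contact_force: [-1.5, -0.0, -0.6]
opening: 0.0919
grip_force: 0.0
time: 2.07
tool_pos: [0.5422, 0.1913, 0.1231]
tool_rot: [3.14, 0.002, 2.793]
contact_force: [0.0, -0.8, -0.7]
opening: 0.0634
grip_force: 0.0
time: 2.32
tool_pos: [0.5424, 0.1912, 0.1229]
tool_rot: [3.14, 0.002, 2.793]
contact_force: [0.1, 0.6, 12.2]
opening: 0.0434
grip_force: 8.0
```

```bash
python3 -m jog '[[[-1,0,0,0,0],[-1,0,0,0,0],[-1,0,0,0,0],[-1,0,0,0,0],[-1,0,0,0,0]]]' 22
```

```text
time: 2.73
tool_pos: [0.5434, 0.1917, 0.1245]
tool_rot: [3.138, 0.005, 2.793]
contact_force: [-0.6, 1.2, 13.9]
opening: 0.0234
grip_force: 22.0
```

```bash
python3 -m jog '[[[-1,0,0,-0.02,0],[-1,0,0,-0.05,0],[-1,0,0,-0.085,0],[-1,0,0,-0.12,0],[-1,0,0,-0.14,0]]]' 22
python3 -c "
from h import *
plan((.461,-.247,.263),155)"
```

```text
time: 3.15
tool_pos: [0.5424, 0.1912, 0.2658]
tool_rot: [3.139, 0.004, 2.793]
contact_force: [1.3, 0.1, -1.5]
opening: 0.0236
grip_force: 22.0
shift [-0.0733 -0.4397  0.0019] turn 0.0875
```

```bash
python3 -m jog '[[[-1,-0.009,-0.02,0,0.02],[-1,-0.019,-0.055,0,0.04],[-1,-0.029,-0.093,0,0.06],[-1,-0.04,-0.131,0,0.0875],[-1,-0.05,-0.17,0,0.0875]]]' 22
python3 -c "
from h import *
plan((.461,-.247,.263),155)"
```

```text
time: 3.57
tool_pos: [0.53, 0.0128, 0.2616]
tool_rot: [3.141, -0.0, 2.705]
contact_force: [1.1, -0.7, -0.5]
opening: 0.0237
grip_force: 22.0
shift [-0.0474 -0.2646 -0.0014] turn -0.0006
```

```bash
python3 -m jog '[[[-1,-0.019,-0.038,0,0],[-1,-0.038,-0.075,0,0],[-1,-0.056,-0.112,0,0],[-1,-0.074,-0.149,0,0],[-1,-0.092,-0.185,0,0]]]' 22
python3 -m jog '[[[-1,0,-0.03,0,0],[-1,0,-0.06,0,0],[-1,0,-0.075,0,0],[-1,0,-0.075,0,0],[-1,0,-0.075,0,0]]]' 22
python3 - <<'E'
from h import *
plan((.461,-.247,.263),155);o=robot.observe();im=robot.read_camera('wrist')[...,::-1].copy()
K,T=wmodel(o);np.savez('w2.npz',K=K,T=T)
cv2.imwrite('pics/w2r.png',im)
cv2.imwrite('pics/w2.png',cv2.resize(im,(800,600),interpolation=cv2.INTER_CUBIC))
E
```

```text
time: 3.98
tool_pos: [0.5351, -0.1945, 0.2617]
tool_rot: [3.141, -0.0, 2.705]
contact_force: [0.9, -0.1, -1.9]
opening: 0.0234
grip_force: 22.0
time: 4.4
tool_pos: [0.5036, -0.2608, 0.2614]
tool_rot: [3.141, -0.001, 2.703]
contact_force: [0.4, 0.9, -0.9]
opening: 0.0241
grip_force: 22.0
shift [ 0.0444 -0.0056 -0.0015] turn -0.002
```

View pics/w2.png

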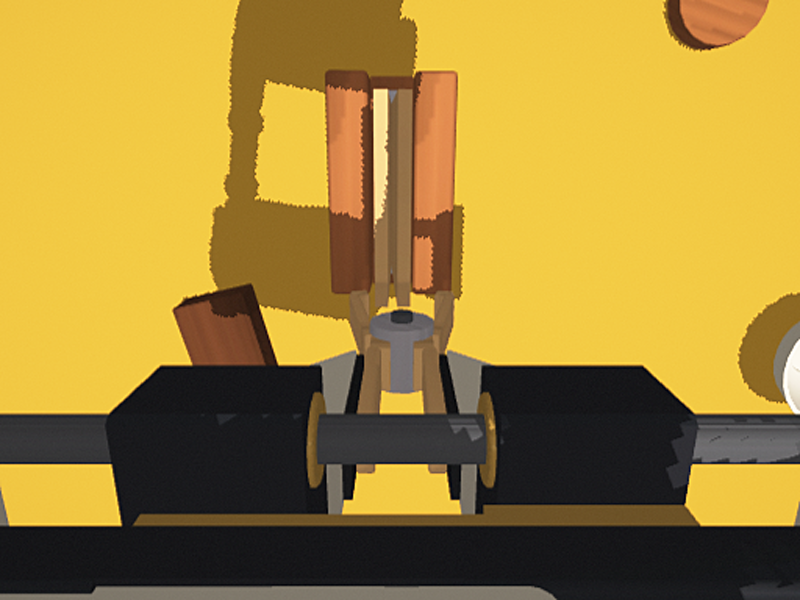

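The jaws are open and the tongs hang upright, with the barrel at (402,340). The boards run up the picture in the rack slot near u=375–412. I'll enlarge that area.

```bash
python3 - <<'E'
import cv2
im=cv2.imread('pics/w2r.png')[40:260,205:300]
h,w=im.shape[:2]
a=cv2.resize(im[:100],None,fx=6,fy=6,interpolation=cv2.INTER_CUBIC)
a=im[5:105,5:72];b=im[105:205,5:95]
import numpy as np
f=lambda x:cv2.resize(x,None,fx=5,fy=5,interpolation=cv2.INTER_CUBIC)
cv2.imwrite('pics/w2c.png',np.hstack([f(a),f(b)]))
E
```

```text
(no output)
```

View pics/w2c.png

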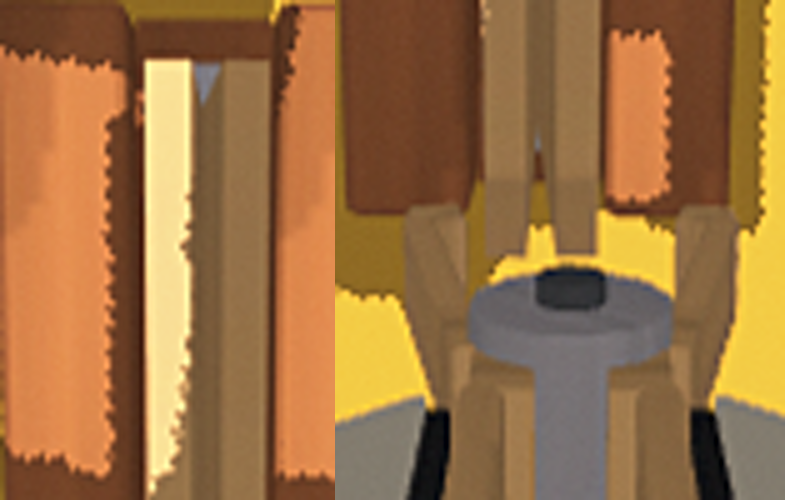

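Far end of the boards: the left top runs over crop x 145–192 and the right over 219–271 at y=58. Near end (right crop): 488–530 and 555–600 at y=180. The +y board gapes by about 27 crop px. I'll convert these to tool coordinates.

```bash
python3 - <<'E'
from h import *
np.set_printoptions(precision=4,suppress=True)
o=robot.observe();M=R.from_euler('xyz',o['tool_rot']).as_matrix()
tl=lambda p:M.T@(p-o['tool_pos'])
L=lambda x,y:np.array([210+(x+.5)/5-.5,45+(y+.5)/5-.5]); Q=lambda x,y:L(x-335,y+500)
s=lambda u,v:np.array([(u+.5)*.64-.5,(v+.5)*.64-.5])
for z in(.113,.125,.137):
  print(z,'far',*[tl(watz('w2.npz',L(x,58),z))[:2] for x in(145,192,219,271)]);print(' near',*[tl(watz('w2.npz',Q(x,180),z))[:2] for x in(488,530,555,600)])
c=[watz('w2.npz',s(*p),.04) for p in((327,71),(457,71),(450,292),(330,292))]
print('rack',*[tl(p)[:2] for p in c],np.mean(c,0),tl(np.mean(c,0)))
zp=o['tool_pos'][2]-.0375
print('barrel front',tl(watz('w2.npz',Q(572,320),zp)),'disc edges',tl(watz('w2.npz',Q(468,320),zp)),tl(watz('w2.npz',Q(673,320),zp)))
print('handle tops',tl(watz('w2.npz',s(367,470),zp+.064)),tl(watz('w2.npz',s(438,470),zp+.064)))
print('lips',tl(watz('w2.npz',Q(405,210),zp-.05)),tl(watz('w2.npz',Q(738,210),zp-.05)))
E
```

```text
0.113 far [ 0.1011 -0.0162] [ 0.1011 -0.0086] [ 0.1011 -0.0042] [0.1011 0.0042]
 near [-0.003  -0.0165] [-0.003 -0.009] [-0.003  -0.0045] [-0.003   0.0035]
0.125 far [ 0.1    -0.0157] [ 0.1    -0.0084] [ 0.1    -0.0042] [0.1    0.0039]
 near [ 0.0001 -0.0159] [ 0.0001 -0.0087] [ 0.0001 -0.0044] [0.0001 0.0033]
0.137 far [ 0.0989 -0.0151] [ 0.0989 -0.0081] [ 0.0989 -0.0041] [0.0989 0.0037]
 near [ 0.0032 -0.0153] [ 0.0032 -0.0084] [ 0.0032 -0.0043] [0.0032 0.0031]
rack [ 0.1181 -0.0491] [0.118  0.0341] [-0.0289  0.033 ] [-0.0287 -0.0527] [ 0.4599 -0.2488  0.04  ] [ 0.0446 -0.0087  0.2215]
barrel front [ 0.009  -0.0016  0.0375] disc edges [ 0.0091 -0.0136  0.0375] [0.009  0.01   0.0375]
handle tops [-0.0086 -0.0109 -0.0265] [-0.0086  0.0077 -0.0265]
lips [ 0.0084 -0.0254  0.0875] [0.0083 0.0222 0.0875]
```

```bash
python3 -m jog '[[[-1,0.023,-0.0055,0,0],[-1,0.046,-0.0055,0,0],[-1,0.046,-0.0055,0.015,0],[-1,0.046,-0.0055,0.03,0],[-1,0.046,-0.0055,0.03,0]]]' 22
python3 -m jog '[[[-1,0,0,0,0],[-1,0,0,0,0]]]'
python3 - <<'E'
from h import *
st();o=robot.observe();im=robot.read_camera('wrist')[...,::-1].copy();im2=robot.read_camera('scene')[...,::-1].copy()
K,T=wmodel(o);np.savez('w3.npz',K=K,T=T)
f=lambda x,k:cv2.resize(x,None,fx=k,fy=k,interpolation=cv2.INTER_CUBIC)
cv2.imwrite('pics/w3.png',np.hstack([f(im[20:270,190:325],2.4),f(im2[80:200,120:230],5)[:600,:]][:2]) if 0 else np.hstack([f(im[20:270,190:325],2.4),f(im2[60:210,125:240],4)]))
E
```

```text
time: 4.87
tool_pos: [0.4592, -0.2436, 0.2296]
tool_rot: [3.14, -0.004, 2.707]
contact_force: [0.7, 0.7, -0.8]
opening: 0.0236
grip_force: 22.0
time: 5.03
tool_pos: [0.4607, -0.2454, 0.2324]
tool_rot: [3.142, 0.001, 2.707]
contact_force: [-0.2, 0.1, -1.4]
opening: 0.0237
grip_force: 22.0
{'time': np.float64(5.0333), 'tool_pos': array([ 0.4607, -0.2454,  0.2324]), 'tool_rot': array([3.1415e+00, 1.0000e-03, 2.7065e+00]), 'contact_force': array([-0.2274,  0.079 , -1.4053]), 'torque': array([ 0.0029,  0.0093, -0.0039]), 'opening': np.float64(0.0237), 'grip_force': np.float64(21.9974)}
```

View pics/w3.png

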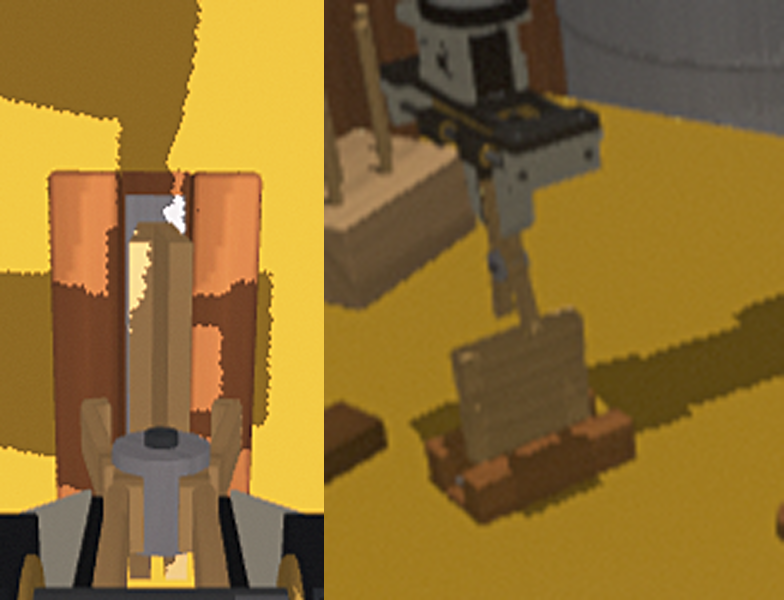

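The boards (crop x 128–190) lie centred between the open lips (inner edges 108 and 213), and the barrel is at 161. Descending.

```bash
python3 -m jog '[[[-1,0,0,0.01,0],[-1,0,0,0.02,0],[-1,0,0,0.03,0],[-1,0,0,0.038,0],[-1,0,0,0.038,0]]]'
python3 -m jog '[[[-1,0,0,0,0],[-1,0,0,0,0]]]'
```

```text
time: 5.55
tool_pos: [0.4589, -0.2452, 0.1912]
tool_rot: [3.141, -0.004, 2.705]
contact_force: [0.1, 0.3, -0.5]
opening: 0.0239
grip_force: 22.0
time: 5.72
tool_pos: [0.4601, -0.246, 0.1938]
tool_rot: [3.142, 0.0, 2.705]
contact_force: [0.2, 0.1, -0.3]
opening: 0.0237
grip_force: 22.0
```

```bash
python3 -m jog '[[[-1,0,0,0.001,0],[-1,0,0,0.001,0],[-1,0,0,0.002,0],[-1,0,0,0.002,0],[-1,0,0,0.002,0]]]'
```

```text
time: 6.13
tool_pos: [0.46, -0.2459, 0.1918]
tool_rot: [3.142, 0.0, 2.705]
contact_force: [0.5, -1.1, -1.2]
opening: 0.0236
grip_force: 22.0
```

```bash
cat > chk.py <<'E'
from cell import robot
import sys
o=robot.observe();print(round(o['time'],2),o['tool_pos'].round(4),o['contact_force'].round(1),round(o['opening'],4),flush=True)
sys.exit(bool(o['contact_force'][2]>2.5))
E
python3 -m jog '[[[-1,0,0,0.001,0],[-1,0,0,0.001,0],[-1,0,0,0.001,0]]]' >/dev/null && python3 chk.py &&
python3 -m jog '[[[-1,0,0,0.001,0],[-1,0,0,0.001,0],[-1,0,0,0.001,0]]]' >/dev/null && python3 chk.py &&
python3 -m jog '[[[-1,0,0,0.001,0],[-1,0,0,0.001,0],[-1,0,0,0.001,0]]]' >/dev/null && python3 chk.py &&
python3 -m jog '[[[-1,0,0,0.001,0],[-1,0,0,0.001,0],[-1,0,0,0.001,0]]]' >/dev/null && python3 chk.py &&
python3 -m jog '[[[-1,0,0,0.001,0],[-1,0,0,0.001,0],[-1,0,0,0.001,0]]]' >/dev/null && python3 chk.py &&
python3 -m jog '[[[-1,0,0,0.001,0],[-1,0,0,0.001,0],[-1,0,0,0.001,0]]]' >/dev/null && python3 chk.py &&
python3 -m jog '[[[-1,0,0,0.001,0],[-1,0,0,0.001,0],[-1,0,0,0.001,0]]]' >/dev/null && python3 chk.py &&
python3 -m jog '[[[-1,0,0,0.001,0],[-1,0,0,0.001,0],[-1,0,0,0.001,0]]]' >/dev/null && python3 chk.py &&
python3 -m jog '[[[-1,0,0,0.001,0],[-1,0,0,0.001,0],[-1,0,0,0.001,0]]]' >/dev/null && python3 chk.py &&
python3 -m jog '[[[-1,0,0,0.001,0],[-1,0,0,0.001,0],[-1,0,0,0.001,0]]]' >/dev/null && python3 chk.py
```

```text
6.38 [ 0.4599 -0.2458  0.1906] [-0.3  0.4 -1.3] 0.0238
6.63 [ 0.46   -0.2458  0.1896] [-0.1 -0.5 -0.7] 0.0237
6.88 [ 0.4599 -0.2458  0.1886] [-0.5  0.5 -1.4] 0.0234
7.13 [ 0.4599 -0.2458  0.1876] [ 0.  0. -1.] 0.0235
7.38 [ 0.46   -0.2458  0.1866] [-0.2 -0.8 -1.2] 0.0233
7.63 [ 0.46   -0.2458  0.1856] [ 0.6  1.1 -1.6] 0.024
7.88 [ 0.4599 -0.2458  0.1846] [-0.7  0.1 -0.3] 0.0237
8.13 [ 0.46   -0.2458  0.1836] [ 0.4 -0.2 -1. ] 0.0236
8.38 [ 0.4601 -0.246   0.1832] [-1.1 -0.5  3.8] 0.0238
```

```bash
python3 -m jog '[[[-1,0,0,0,0],[-1,0,0,0,0],[-1,0,0,0,0]]]' && python3 chk.py; python3 -m jog '[[[-1,0,0,0.0003,0],[-1,0,0,0.0003,0],[-1,0,0,0.0003,0]]]'; python3 chk.py
```

```text
time: 8.63
tool_pos: [0.4602, -0.246, 0.1832]
tool_rot: [-3.141, 0.001, 2.705]
contact_force: [-0.7, 0.8, 5.3]
opening: 0.0236
grip_force: 22.0
8.63 [ 0.4602 -0.246   0.1832] [-0.7  0.8  5.3] 0.0236
time: 8.88
tool_pos: [0.4603, -0.2461, 0.1832]
tool_rot: [-3.141, 0.001, 2.705]
contact_force: [-1.6, 0.4, 6.9]
opening: 0.0234
grip_force: 22.0
8.88 [ 0.4603 -0.2461  0.1832] [-1.6  0.4  6.9] 0.0234
```

```bash
python3 -m jog '[[[-1,0,0,-0.0003,0],[-1,0,0,-0.0003,0],[-0.6,0,0,-0.0003,0],[-0.4,0,0,-0.0003,0],[-0.2,0,0,-0.0003,0]]]'; python3 -m jog '[[[0.1,0,0,0,0],[0.4,0,0,0,0],[0.6,0,0,0,0],[0.6,0,0,0,0],[0.6,0,0,0,0]]]'; python3 -m jog '[[[0.6,0,0,0,0],[0.6,0,0,0,0],[0.6,0,0,0,0]]]'
```

```text
time: 9.3
tool_pos: [0.46, -0.246, 0.1827]
tool_rot: [-3.141, 0.0, 2.705]
contact_force: [-0.2, 0.5, -0.4]
opening: 0.0303
grip_force: 6.4
time: 9.72
tool_pos: [0.46, -0.2458, 0.1826]
tool_rot: [3.141, -0.0, 2.705]
contact_force: [0.4, 0.4, 0.1]
opening: 0.0627
grip_force: 0.0
time: 9.97
tool_pos: [0.46, -0.2458, 0.1827]
tool_rot: [3.141, 0.0, 2.705]
contact_force: [-1.4, 0.1, -0.3]
opening: 0.0734
grip_force: 0.0
```

Released. I'll back straight up clear of the tongs and look.

```bash
python3 -m jog '[[[0.6,0,0,-0.02,0],[0.6,0,0,-0.05,0],[0.6,0,0,-0.08,0],[0.6,0,0,-0.11,0],[0.6,0,0,-0.11,0]]]'
python3 -m jog '[[[0.6,-0.03,0,0,0],[0.6,-0.05,0,0,0],[0.6,-0.05,0,0,0],[0.6,-0.05,0,0,0]]]'
python3 - <<'E'
from h import *
im=robot.read_camera('wrist')[...,::-1].copy();im2=robot.read_camera('scene')[...,::-1].copy()
o=robot.observe();K,T=wmodel(o);np.savez('w4.npz',K=K,T=T)
f=lambda x,k:cv2.resize(x,None,fx=k,fy=k,interpolation=cv2.INTER_CUBIC)
cv2.imwrite('pics/w4.png',np.hstack([f(im[60:210,210:310],4),f(im2[110:210,135:201],6)]))
E
```

```text
time: 10.38
tool_pos: [0.4618, -0.2472, 0.2989]
tool_rot: [-3.139, 0.011, 2.705]
contact_force: [0.7, -0.7, 1.2]
opening: 0.0734
grip_force: 0.0
time: 10.72
tool_pos: [0.5054, -0.267, 0.2916]
tool_rot: [3.141, -0.002, 2.706]
contact_force: [-0.3, -0.4, -0.3]
opening: 0.0738
grip_force: 0.0
```

View pics/w4.png

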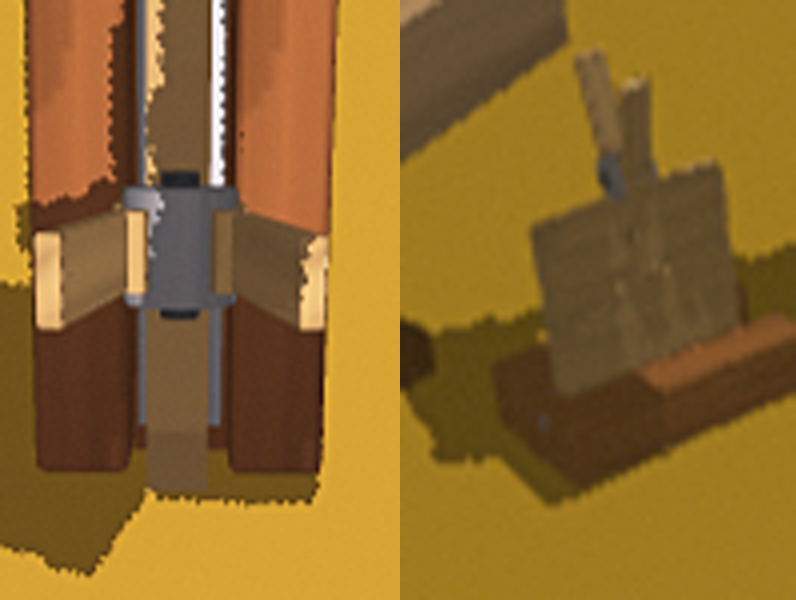

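The boards are shut with no gap, and the tongs stand square and upright. The handle-top outer edges are at crop x 35 and 328. I'll check the jaw from the handle-top width, which should be 47 mm if the lips are in the grooves and about 42 mm if they are on the faces.

```bash
python3 - <<'E'
from h import *
L=lambda x,y:np.array([210+(x+.5)/4-.5,60+(y+.5)/4-.5])
for z in(.207,.210):
  a,b=[watz('w4.npz',L(x,280),z) for x in(35,328)];print(np.linalg.norm(a-b),(a+b)/2)
a,b=[watz('w4.npz',L(x,245),.146) for x in(124,236)];print('barrel',np.linalg.norm(a-b),(a+b)/2)
a,b=[watz('w4.npz',L(x,380),.134) for x in(147,210)];print('boards',np.linalg.norm(a-b),(a+b)/2)
E
```

```text
0.04949952108264675 [ 0.45955489 -0.2477157   0.207     ]
0.04886882195279393 [ 0.45927278 -0.24757192  0.21      ]
barrel 0.023662062925221147 [ 0.45851804 -0.24782326  0.146     ]
boards 0.014220007696527936 [ 0.48639438 -0.26131085  0.134     ]
```

```bash
python3 -c "
from cell import robot
print(robot.hand_in())"
```

```text
the job is handed in; nothing more can be done
None
```

The tongs are clamped on the middle of the boards, and I handed the job in at about 11 s; no verdict came back. The last picture shows the boards shut and the handles at their in-groove width. The force on the boards stayed around 8 N at most, under the 9 N that moves the bed.

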